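Unscrew the drain plug of a gear unit

TASK

Unscrew the star-gripped drain plug from the side port of the grey gear unit, draw it straight out of the port once its thread lets go, and set it down gently in the empty aluminium tray near you (not in the red pan, nor in the trays far to the right). Do not let it fall on the worktop, and leave the bottle, the steel rivet set and the flat tin standing where they are.

Things in the scene. Friction and masses are not known exactly. Their poses are not given: they have to be found in the camera images.
- port (a point): Centre of the port's mouth, on the thread axis, 95 mm above the worktop. y points level, straight out of the port along the axis; x level, roughly away from the robot; z up. Boss 72 mm across. Right-hand thread, 4 mm out per radian, turns lightly: unscrew with the plug's top going to +x. It lets go at about 125 degrees, 9 mm out; stop at about 150; pull straight out at about 135.
- gear_unit: Grey gear unit, fixed; origin under its case on the worktop, axes as the port's. Case 137 mm high, x -61 to 61, y -109 to 29 mm; boss from the case out to the port mouth at x 0, y 85 mm. Base plate 10 mm thick, x -70 to 105, y -110 to 175 mm.
- guard_edge (a point): Middle of the near lower edge of the aluminium sheet guard that covers the plug from above, 241 mm up; axes as the port's. The sheet runs level 74 mm from here to +x, then down to the base plate; it reaches 75 mm to either side in y. To work on the upper spokes under it, the hand has to lean back toward the robot, 30 to 45 degrees from vertical.
- plug_hub (a point): Centre of the plug's star grip, on its axis, in the mid-plane of its four black spokes; y along the axis, away from the shank. At the start 39 mm out from the mouth. Hub 40 mm across; 32 mm free between spokes and boss at the start, round a 24 mm neck and 46 mm collar. The 28 mm shank ends 87 mm behind this point; its two thread lugs (44 mm over both) 69 mm behind. 0.3 kg.
- spoke_1 (a point): Grip point of one spoke, 58 mm from the axis, in the spokes' mid-plane. Spokes stand at right angles, 16 mm wide, 14 mm thick along the axis, ending 78 mm from it. At the start this one points up and to the robot, 65 degrees from vertical. Pinched with fingers closing along the axis, a spoke can pivot between the pads, so the hand need not turn with it.
- spoke_2 (a point): The same point on the second spoke, 90 degrees from the first (at the start 25 degrees past vertical, leaning away from the robot).
- spoke_3 (a point): The same point on the third spoke, opposite the first.
- spoke_4 (a point): The same point on the fourth spoke, opposite the second; when the plug has been unscrewed by a quarter turn it stands where the first one stood at the start.
- tray: Round spun aluminium tray, open, empty and loose, 262 mm across the rim, 36 mm high, floor about 2 mm thick and about 200 mm across; origin at the centre of its underside. It and the red pan may change places.
- pan: Red pan body, 228 mm across, 68 mm high; origin at the centre of its underside. Not to be used.
- bottle: Clear plastic bottle with a cyan cap, 72 mm across, 212 mm high, standing near the gear unit on the robot's side; origin at the centre of its underside. Leave alone.
- punch: Steel rivet set standing on its end, 24 mm across, 66 mm high, on the robot's side of the plug; origin at the centre of its underside. Leave alone.
- tin: Flat grease tin with a red lid, 72 mm across, 38 mm high, standing straight out beyond the plug; origin at the centre of its underside. Leave alone.
Not all that is in view belongs to the job. There is more than one size of the part that bears plug_hub; the job needs the larger.

How it is judged (in metres and radians):
On the way, in this order (a step that is already met when the one before it is completed fails the run):
1. the plug has been turned more than 60 degrees and has backed out at least 3.5 mm on its thread, its lugs still in the port (angle between the x axis of plug_hub and the x axis of port, either way round above 1.05 rad and y of plug_hub in the frame of port between 0.0425 and 0.062 m), for 0.1 s.
2. the plug has been drawn clear of the port and is held up (y of plug_hub in the frame of port above 0.09 m and height (world z) of plug_hub above 0.07 m), for 0.1 s.
At the end, for the whole second after the job is handed in: The plug lies at rest in the aluminium tray: the centre of its star grip within 110 mm of the tray's centre and less than 90 mm above the worktop, the tray flat on the worktop (horizontal distance between plug_hub and tray below 0.11 m and height (world z) of plug_hub below 0.09 m and angle between tray's own z axis and vertical below 0.1 rad and linear speed of plug below 0.03 m/s); the robot touches nothing.
It fails at once if the plug falls onto the worktop (height (world z) of plug_hub below 0.065 m and horizontal distance between plug_hub and tray above 0.15 m).
It fails at once if the plug is dropped or thrown into the tray (over 0.9 m/s) (height (world z) of plug_hub below 0.15 m and horizontal distance between plug_hub and tray below 0.15 m and linear speed of plug above 0.9 m/s).
It fails at once if the bottle, the rivet set or the tin is moved more than 30 mm or tipped over (distance of any of bottle, punch, tin from where it was at the start of the episode above 0.03 m or angle between any of bottle, punch, tin's own z axis and vertical above 0.4 rad).
It also fails if it takes over 64 s, if anything falls off the work surface, if the arm or the gripper's body presses on something with over 40 N, if the wrist force passes 120 N, or if a joint passes its speed limit or range.

ROBOT

A 6-joint arm with a two-finger parallel gripper is mounted at the origin on a cart in front of the work surface, level with it; the furniture and walls round the work are solid. World frame = base frame: x ahead of the robot, y to its left, z up, the work surface at z = 0. Lengths are in mm, angles in rad, forces in N, time in s.
With the tool pointing down it reaches from about 225 to 875 mm from the base axis. Payload 3.4 kg.
Tool frame: the origin (TCP) lies on the centre line of the jaws, within the pads' length; the fingertips stand 19 mm ahead of it and the grasp point (between the pads) is the TCP; z points along the fingers, y is the line along which they close (so a half turn about z gives the same grasp; the last joint's range is limited). The gripper opens to 85 mm and grips with 20 to 120 N. Pads are 22 mm wide; open, the fingers measure 114 mm over their backs; the gripper's body (76 mm by 85 mm) begins 54 mm behind the grasp point. The pads swing forward as they close: fully open they stand 13 mm farther back than shut.
Start: joints at [-1.418, 0.276, 1.505, -0, 1.361, -0.121], TCP at [155.473, -553.614, 250.328] pointing down, gripper open.
Joint ranges: [-2.89, 2.89], [-0.75, 2.08], [0.22, 2.7], [-1.18, 4.32], [0.11, 2.71], [-2.7, 2.7]. Speed limits (rad/s): [2.57, 2.57, 3.14, 3.14, 3.14, 3.14].

INTERFACE

Orientations are given as [roll, pitch, yaw] about the fixed x, y, z axes, in that order (R = Rz(yaw) Ry(pitch) Rx(roll)).
In Python, from station import ctrl gives the robot as it stands.
- The arm moves only by the tool servo_tool, never from a script. Its argument "increments" is a list of rows, each an object with "delta_pos": the shift along the tool's x, y, z in cm, a list of three; "dr": the turn, a rotation vector about the tool's x, y, z in degrees, a list of three; "hand": the opening, from 0 (shut) to 1 (fully open). A call has 1 to 20 rows; each row shifts and turns the commanded pose from where the row before left it, along the tool's axes as they then stand; what a row does not reach is not made up. A row lasts 1/8 s, in which the tool goes at most 62.5 mm and 10.7 degrees, less where a joint would pass 70% of its speed; a pose out of reach is approached as far as the arm can. A call with a gripper value outside its range is refused whole. The fingers move at their own pace and stop on an object; "grip_force" is the grip in N (left out, the last holds). Time passes only in rows, so rows that do not move let the fingers close. It gives the time, the measured TCP pose, the force, the opening and the grip force at its end, in the units of the state.
- ctrl.get_obs(): the state, without advancing time (a new reading comes with each control period).
- ctrl.get_image(name): name is "side" or "top" or "wrist"; returns a dict with "image" (400x640x3 uint8, blue, green, red), "vfov" (degrees; the focal length in pixels is half the picture's height over the tangent of half this angle, whatever the lens; pixels are square), "cx", "cy" (the principal point, pixels), "origin" and "attitude" of the camera in the world. Camera axes: x right, y up, looking along -z (the intrinsics and any distortion apply to the point x, -y, -z); pixel columns grow to the right and rows downward; lengths in mm; the calibration is good to about 2 mm. A picture is of the moment at which its call begins. There is no depth.
- ctrl.close_job(): hands the job in; it is judged then, once.
The state is a dict: "t": time; "joints": joint angles; "joint_vel": joint speeds; "effort": joint torques, N m; "tcp_pos": TCP position; "tcp_rot": TCP orientation; "force": force on the tool from outside, world axes, zero at the start; "wrist_torque": the same for the moment, N m; "opening": finger opening in mm; "grip_force": force on a finger pad.
Only numpy, scipy, OpenCV 4.12 (cv2) and the standard library are available. Lean on these libraries where they do the work, as an engineer would, in place of code of your own. Each camera call takes 0.05 s, during which the arm holds its last target. There are 200 camera calls.

## Working session

There is one attempt and no reset: what is moved stays moved. The work goes in short steps, Python scripts to look and compute and a tool call to move; the robot and the scene stay as the last step left them, time stands still between calls to the robot, and variables do not carry over. Pictures are saved under pics/ and viewed, at most 10 in all, crops included, and the job is handed in when it is done.

Besides the shell and the picture viewer there is one more tool, called after "Call:" by a JSON object that holds its "api" and its "payload". servo_tool: Moves the arm, as the interface text tells. Its arguments: {"type":"object","properties":{"increments":{"type":"array","items":{"type":"object","properties":{"delta_pos":{"type":"array","items":{"type":"number"}},"dr":{"type":"array","items":{"type":"number"}},"hand":{"type":"number"}}}},"grip_force":{"type":"number"}},"required":["increments"]}

```bash
ls; mkdir -p pics
python3 - <<'E'
from station import ctrl
import cv2
print(ctrl.get_obs())
for n in ("side","top","wrist"):
    d=ctrl.get_image(n); cv2.imwrite(f"pics/{n}0.png",d["image"]); print(n,{k:v for k,v in d.items() if k!="image"})
E
```

```text
pics
{'t': 0.0, 'joints': array([-1.41800786e+00,  2.76624356e-01,  1.50615115e+00,  2.97852662e-05,
        1.36069035e+00, -1.21007341e-01]), 'joint_vel': array([0.00028759, 0.00031276, 0.00069074, 0.00104962, 0.00041908,
       0.00028778]), 'effort': array([-5.52978531e-05, -4.16764891e+01, -2.45807952e+01,  1.18327384e-04,
        1.12569152e-02,  6.48682132e-06]), 'tcp_pos': array([ 155.39758398, -553.08902188,  249.41575414]), 'tcp_rot': array([-3.13973666e+00, -2.55023954e-04,  2.73789333e-01]), 'force': array([0.36839126, 0.0322211 , 0.49932795]), 'wrist_torque': array([0.01481021, 0.00068769, 0.07002762]), 'grip_force': 0.0, 'opening': 85.22447848112469}
side {'vfov': 47.67203490956612, 'cx': 319.69470064889174, 'cy': 196.89951559967344, 'origin': array([-168.98107586,  918.54082356,  850.65316628]), 'attitude': array([ 1.07175864, -0.01952221, -2.54499771])}
top {'vfov': 55.15818920536709, 'cx': 318.98763354909084, 'cy': 204.43616142967122, 'origin': array([ 334.98578149, -163.25358362, 1390.21112502]), 'attitude': array([ 0.16303516, -0.00643312, -1.5462445 ])}
wrist {'vfov': 59.675099156347684, 'cx': 318.2818995112948, 'cy': 199.12762216664512, 'origin': array([ 222.96515789, -535.82472563,  372.11239558]), 'attitude': array([-2.76055974e-01,  8.29863991e-04, -1.29572615e+00])}
```

View pics/side0.png

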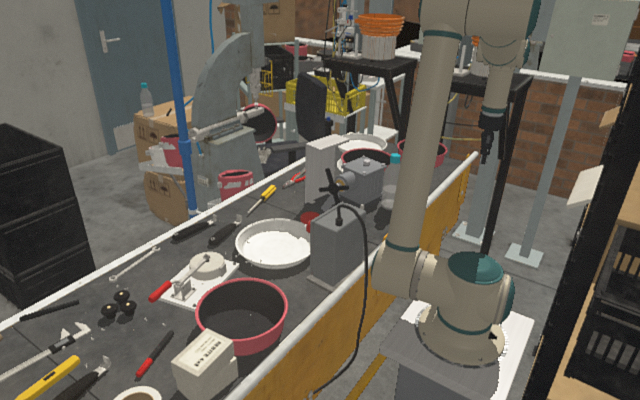

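View pics/top0.png

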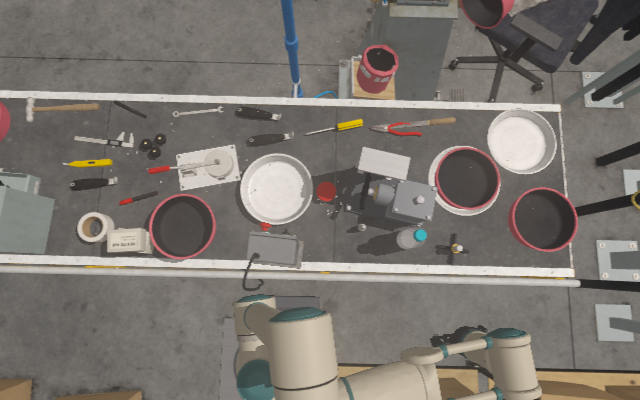

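The top view shows the gear unit at (400,200), its plug at (350,195), the tin at (325,192), the rivet set at (362,228) and the bottle at (412,238). The aluminium tray is at (277,188) and the red pan at (183,226).

These could be mistaken for the plug: the star in the port at (350,195) top and (333,183) side, the small tap-like piece at (457,248) top, and the three-ball knob at (152,147) top. I choose the one in the port. Next is a close crop.

```bash
cat > h.py <<'E'
import numpy as np, cv2
from scipy.spatial.transform import Rotation as R
from station import ctrl
def cam(n):
    d=ctrl.get_image(n); d['R']=R.from_euler('xyz',d['attitude']).as_matrix(); d['f']=200/np.tan(np.radians(d['vfov']/2)); return d
def ray(d,u,v):
    r=d['R']@np.array([(u-d['cx'])/d['f'],-(v-d['cy'])/d['f'],-1]); return r/np.linalg.norm(r)
def atz(d,u,v,z):
    r=ray(d,u,v); return d['origin']+r*(z-d['origin'][2])/r[2]
def proj(d,P):
    c=(np.atleast_2d(P)-d['origin'])@d['R']; return np.c_[d['cx']-d['f']*c[:,0]/c[:,2], d['cy']+d['f']*c[:,1]/c[:,2]]
def tri(d1,p1,d2,p2):
    a,b=ray(d1,*p1),ray(d2,*p2); A=np.c_[a,-b]; s=np.linalg.lstsq(A,d2['origin']-d1['origin'],rcond=None)[0]
    q1,q2=d1['origin']+s[0]*a,d2['origin']+s[1]*b; return (q1+q2)/2,np.linalg.norm(q1-q2)
E
python3 - <<'E'
from h import *
t=cv2.imread('pics/top0.png'); s=cv2.imread('pics/side0.png')
a=cv2.resize(t[140:260,310:470],None,fx=5,fy=5,interpolation=cv2.INTER_CUBIC)
b=cv2.resize(s[125:245,290:450],None,fx=5,fy=5,interpolation=cv2.INTER_CUBIC)
cv2.imwrite('pics/tc.png',a);cv2.imwrite('pics/sc.png',b)
E
```

```text
(no output)
```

View pics/tc.png

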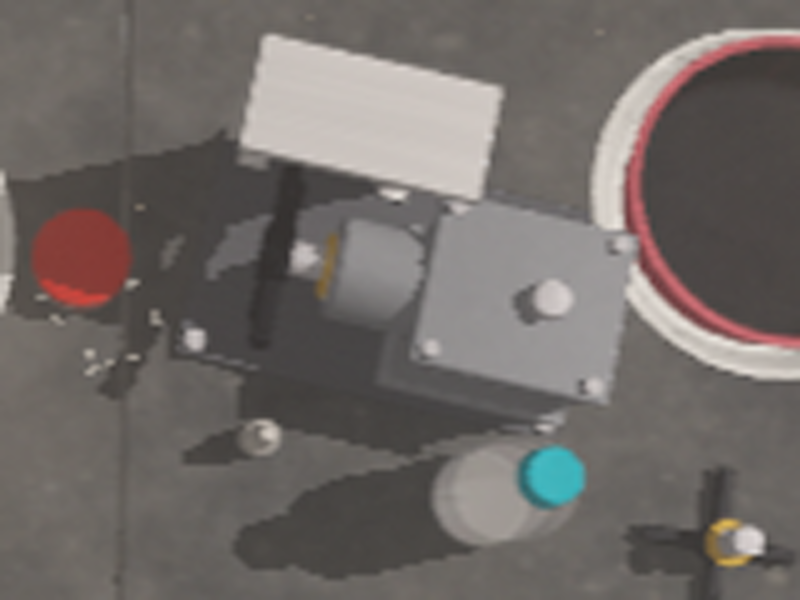

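View pics/sc.png

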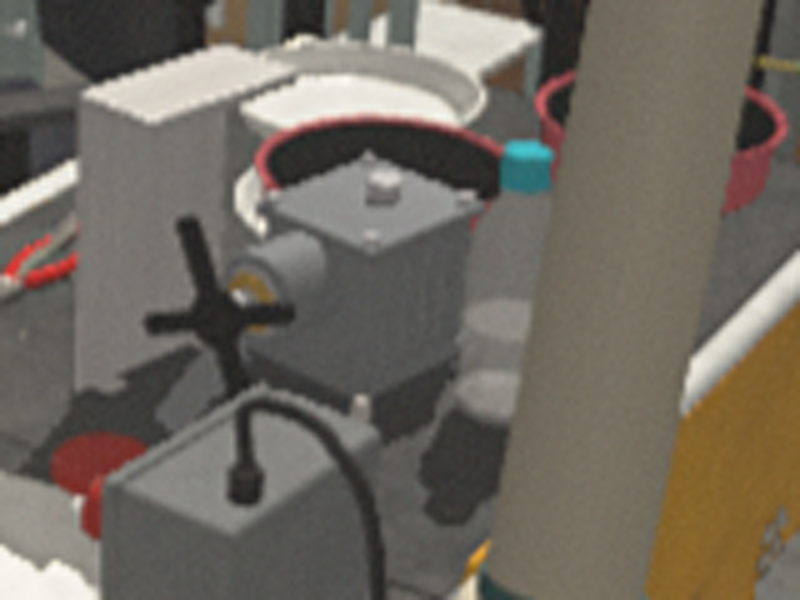

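```bash
cat > m.py <<'E'
from h import *
from scipy.optimize import least_squares
d=cam('top'); s=cam('side')
c=lambda p:np.array(p)/5+[310,140]
top=c([(447,195),(637,235),(605,402),(415,355)]); g=c([(267,35),(502,88),(482,200),(240,155)])
P=np.array([atz(d,*p,137)[:2] for p in top]); G=np.array([atz(d,*p,243)[:2] for p in g])
loc=np.array([(61,29),(61,-109),(-61,-109),(-61,29)],float)
def T(q,l): a=q[2]; return l@np.array([[np.cos(a),np.sin(a)],[-np.sin(a),np.cos(a)]])+q[:2]
r=least_squares(lambda q:(T(q,loc)-P).ravel(),[500,-350,-.2]); q=r.x
print('gear',q,np.degrees(q[2]),r.fun.reshape(-1,2).round(1).tolist())
a=q[2]; M=np.array([[np.cos(a),-np.sin(a)],[np.sin(a),np.cos(a)]])
print('guard in port', ((G-q[:2])@M-[0,85]).round(1).tolist())
port=T(q,np.array([[0,85.]]))[0]; hub=T(q,np.array([[0,124.]]))[0]; print('port',port,'hub',hub)
h3,e=tri(d,c((268,256)),s,np.array([222,315])/5+[290,125]); print('hub tri',h3,e)
print('hub proj side',proj(s,[[*hub,95]]),'top',(proj(d,[[*hub,95]])-[310,140])*5)
for n,p,z in (('tin',(82,255),38),('punch',(263,433),66),('bottle',(555,477),212)): print(n,atz(d,*c(p),z).round(0), ((atz(d,*c(p),z)[:2]-q[:2])@M-[0,85]).round(0))
for n,p,z in (('tray',(277,189),25),('pan',(183,227),68)): print(n,atz(d,*p,z).round(0))
for p in [(249,235),(302,240),(298,267),(245,262)]: print('box',p,atz(d,*p,150).round(0))
E
python3 m.py
```

```text
gear [ 5.75182914e+02 -4.46909937e+02 -2.04750281e-01] -11.731326934828404 [[6.1, 3.2], [2.2, -4.8], [-4.1, -4.1], [-4.2, 5.7]]
guard in port [[100.8, 86.1], [100.8, -63.1], [28.1, -64.6], [21.8, 86.3]]
port [ 592.46534031 -363.68543529] hub [ 600.39492417 -325.50007553]
hub tri [ 594.76752409 -320.54838872   96.59860662] 7.323259480747652
hub proj side [[332.82044236 187.28213914]] top [[277.28527349 253.39714464]]
tin [ 607. -192.   38.] [-20. 171.]
punch [ 479. -320.   66.] [-120.   20.]
bottle [ 440. -483.  212.] [-125. -148.]
tray [613. -13.  25.]
pan [462. 302.  68.]
box (249, 235) [433.  58. 150.]
box (302, 240) [ 421. -114.  150.]
box (298, 267) [ 335. -104.  150.]
box (245, 262) [346.  66. 150.]
```

```bash
cat >> h.py <<'E'
YAW=-0.2; HUB=np.array([598.,-323.,95.])   # hub at start
def basis(): 
    c,s=np.cos(YAW),np.sin(YAW); return np.array([[c,-s,0],[s,c,0],[0,0,1.]])
def tool(theta,yaw=None):
    B=basis() if yaw is None else R.from_euler('z',yaw).as_matrix(); t=np.radians(theta)
    z=B@[np.sin(t),0,-np.cos(t)]; y=-B[:,1]; return np.c_[np.cross(y,z),y,z]
def spoke(phi,dy=0,r=58):
    p=np.radians(phi); return HUB+basis()@[r*np.sin(p),dy,r*np.cos(p)]
def plan(P,Rt=None):
    o=ctrl.get_obs(); R0=R.from_euler('xyz',o['tcp_rot']).as_matrix()
    print('at',o['tcp_pos'].round(1),'cm in tool:',(R0.T@(np.array(P)-o['tcp_pos'])/10).round(2), 'then rotvec deg',None if Rt is None else np.degrees(R.from_matrix(R0.T@Rt).as_rotvec()).round(1), 't',round(o['t'],2))
E
python3 -c "
from h import *
T=tool(45); plan(spoke(-65)-130*T[:,2]+[0,0,40],T)"
```

```text
at [ 155.4 -553.4  249.9] cm in tool: [ 35.98 -16.81  -0.14] then rotvec deg [-10.7  44.1  25.7] t 0.25
```

Call:
{"api": "servo_tool", "payload": {"increments": [{"delta_pos": [3.6,-1.68,0],"dr": [0,0,0],"hand": 1},{"delta_pos": [3.6,-1.68,0],"dr": [0,0,0],"hand": 1},{"delta_pos": [3.6,-1.68,0],"dr": [0,0,0],"hand": 1},{"delta_pos": [3.6,-1.68,0],"dr": [0,0,0],"hand": 1},{"delta_pos": [3.6,-1.68,0],"dr": [0,0,0],"hand": 1},{"delta_pos": [3.6,-1.68,0],"dr": [0,0,0],"hand": 1},{"delta_pos": [3.6,-1.68,0],"dr": [0,0,0],"hand": 1},{"delta_pos": [3.6,-1.68,0],"dr": [0,0,0],"hand": 1},{"delta_pos": [3.6,-1.68,0],"dr": [0,0,0],"hand": 1},{"delta_pos": [3.6,-1.68,0],"dr": [0,0,0],"hand": 1},{"delta_pos": [0,0,0],"dr": [-1.3,5.5,3.2],"hand": 1},{"delta_pos": [0,0,0],"dr": [-1.3,5.5,3.2],"hand": 1},{"delta_pos": [0,0,0],"dr": [-1.3,5.5,3.2],"hand": 1},{"delta_pos": [0,0,0],"dr": [-1.3,5.5,3.2],"hand": 0.5},{"delta_pos": [0,0,0],"dr": [-1.3,5.5,3.2],"hand": 0.4},{"delta_pos": [0,0,0],"dr": [-1.3,5.5,3.2],"hand": 0.4},{"delta_pos": [0,0,0],"dr": [-1.3,5.5,3.2],"hand": 0.4},{"delta_pos": [0,0,0],"dr": [-1.3,5.5,3.2],"hand": 0.4}]}}

```text
t: 2.5
tcp_pos: [456.3, -294.6, 250.6]
tcp_rot: [-3.139, -0.785, -0.201]
force: [0.5, 0.4, 0.5]
opening: 34.3
grip_force: 0.0
```

```bash
python3 -c "
from h import *
T=tool(45); plan(spoke(-65)-130*T[:,2]+[0,0,40],T)
d=cam('wrist'); print(ctrl.get_obs()['joints'].round(2), d['origin'],d['attitude'])
im=d['image'].copy()
np.save('w.npy',d,allow_pickle=True)
for p in (HUB,spoke(-65),spoke(25),spoke(115),spoke(205)):
  u=proj(d,p)[0]; print(u.round(0)); cv2.circle(im,tuple(int(v) for v in u),3,(0,255,0),1)
cv2.imwrite('pics/w1.png',im)"
```

```text
at [ 456.3 -294.6  250.6] cm in tool: [ 0.06 -0.03 -0.06] then rotvec deg [-0.1  0.  -0. ] t 2.5
[-1.06 -0.01  2.14  0.98  0.71  0.03] [ 419.52870557 -288.4788058   385.86424899] [ 5.09325476e-01  1.35726783e-03 -1.76807670e+00]
[318. 182.]
[317. 219.]
[317. 127.]
[318. 154.]
[318. 227.]
```

View pics/w1.png

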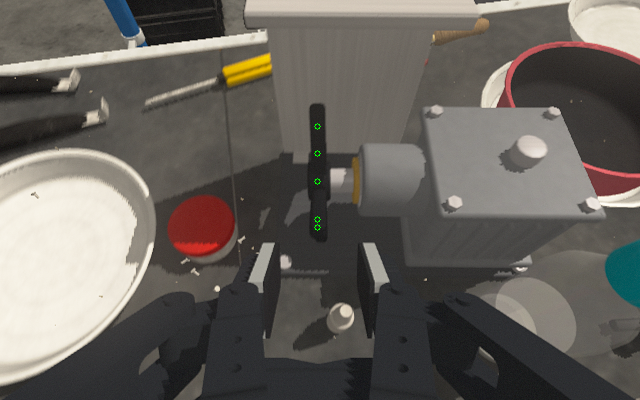

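The close view shows the star edge-on at u≈318, from (317,103) to (320,241), in line with my projected hub (318,182) and spoke points. The fingers centre at u≈319. The choice and the measured pose are confirmed, so I go in.

```bash
python3 -c "
from h import *
T=tool(45); plan(spoke(-65),T)
prev=None
# arc strokes in tool frame at constant orientation, steps of 5 deg, 4 mm/rad outward
for a in (-65,-45,-25,-5,20,25):
  b=a+5; print(a,(T.T@(spoke(b)-spoke(a)+basis()[:,1]*4*np.radians(5))/10).round(3))
"
```

```text
at [ 454.6 -292.5  247.9] cm in tool: [-2.38  0.22 15.73] then rotvec deg [-0.2  0.1 -0.2] t 2.55
-65 [ 0.483 -0.035 -0.152]
-45 [ 0.506 -0.035  0.022]
-25 [ 0.467 -0.035  0.194]
-5 [ 0.373 -0.035  0.342]
20 [ 0.194 -0.035  0.467]
25 [ 0.152 -0.035  0.483]
```

Call:
{"api": "servo_tool", "payload": {"increments": [{"delta_pos": [-1.4,0,0.8],"dr": [0,0,0],"hand": 0.4},{"delta_pos": [-1.4,0,0.9],"dr": [0,0,0],"hand": 0.4},{"delta_pos": [0,0,2],"dr": [0,0,0],"hand": 0.4},{"delta_pos": [0,0,2],"dr": [0,0,0],"hand": 0.4},{"delta_pos": [0,0,2],"dr": [0,0,0],"hand": 0.4},{"delta_pos": [0,0,2],"dr": [0,0,0],"hand": 0.4},{"delta_pos": [0,0,2],"dr": [0,0,0],"hand": 0.4},{"delta_pos": [0,0,2],"dr": [0,0,0],"hand": 0.4},{"delta_pos": [0,0,2],"dr": [0,0,0],"hand": 0.4},{"delta_pos": [0,0,0],"dr": [0,0,0],"hand": 0.4}]}}

```text
t: 3.8
tcp_pos: [546.6, -311.7, 118.3]
tcp_rot: [-3.137, -0.781, -0.198]
force: [0.6, -0.1, -0.4]
opening: 34.3
grip_force: 0.0
```

```bash
python3 -c "
from h import *
T=tool(45); plan(spoke(-65),T)
d=cam('wrist'); im=d['image'].copy()
for p in (HUB,spoke(-65),spoke(-65,r=78),spoke(25),spoke(25,r=78)):
  u=proj(d,p)[0]; print(u.round(0)); cv2.circle(im,tuple(int(v) for v in u),3,(0,255,0),1)
cv2.imwrite('pics/w2.png',im)"
```

```text
at [ 546.6 -311.7  118.3] cm in tool: [ 0.08  0.08 -0.08] then rotvec deg [-0.4  0.3  0.1] t 3.8
[319. 197.]
[318. 284.]
[317. 330.]
[319.  86.]
[319.  34.]
```

View pics/w2.png

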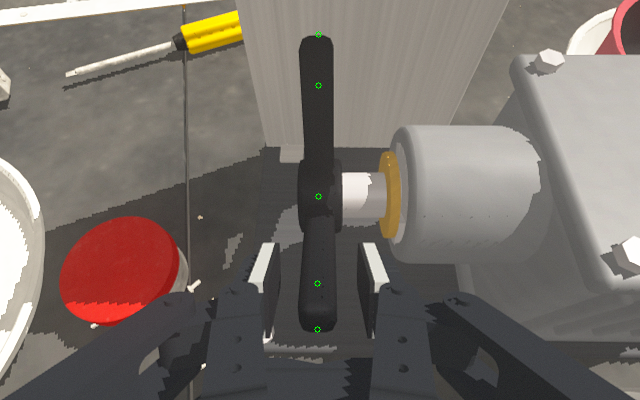

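The spoke sits between the pads: tip at (317,330), hub at (319,197), both matching the model. Closing, then the first stroke.

Call:
{"api": "servo_tool", "payload": {"grip_force": 45, "increments": [{"delta_pos": [0,0,0],"dr": [0,0,0],"hand": 0},{"delta_pos": [0,0,0],"dr": [0,0,0],"hand": 0},{"delta_pos": [0,0,0],"dr": [0,0,0],"hand": 0},{"delta_pos": [0,0,0],"dr": [0,0,0],"hand": 0},{"delta_pos": [0.48,-0.035,-0.15],"dr": [0,0,0],"hand": 0},{"delta_pos": [0.49,-0.035,-0.11],"dr": [0,0,0],"hand": 0},{"delta_pos": [0.5,-0.035,-0.06],"dr": [0,0,0],"hand": 0},{"delta_pos": [0.505,-0.035,-0.02],"dr": [0,0,0],"hand": 0}]}}

```text
t: 4.85
tcp_pos: [553.6, -312.4, 131.5]
tcp_rot: [-3.139, -0.773, -0.202]
force: [-11.4, -0.3, -3.8]
opening: 13.3
grip_force: 48.0
```

Call:
{"api": "servo_tool", "payload": {"increments": [{"delta_pos": [0.506,-0.035,0.02],"dr": [0,0,0],"hand": 0},{"delta_pos": [0.5,-0.035,0.07],"dr": [0,0,0],"hand": 0},{"delta_pos": [0.49,-0.035,0.11],"dr": [0,0,0],"hand": 0},{"delta_pos": [0.48,-0.035,0.15],"dr": [0,0,0],"hand": 0},{"delta_pos": [0.47,-0.035,0.19],"dr": [0,0,0],"hand": 0},{"delta_pos": [0.45,-0.035,0.23],"dr": [0,0,0],"hand": 0},{"delta_pos": [0,0,0],"dr": [0,0,0],"hand": 0}]}}

```text
t: 5.72
tcp_pos: [581.3, -316.2, 150.0]
tcp_rot: [3.141, -0.78, -0.198]
force: [-13.8, 1.6, 6.7]
opening: 13.4
grip_force: 51.6
```

```bash
python3 -c "
from h import *
o=ctrl.get_obs(); v=basis().T@(o['tcp_pos']-HUB); print(v.round(1),'phi',np.degrees(np.arctan2(v[0],v[2])).round(1),np.hypot(v[0],v[2]).round(1),'exp',(basis().T@(spoke(-15)-HUB)).round(1),o['force'].round(1),o['wrist_torque'].round(2))
d=cam('side'); b=cv2.resize(d['image'][125:245,290:450],None,fx=5,fy=5,interpolation=cv2.INTER_CUBIC); cv2.imwrite('pics/s2.png',b)
"
```

```text
[-17.7   3.3  55. ] phi -17.8 57.8 exp [-15.  -0.  56.] [-13.8   1.6   6.7] [-0.28  1.8  -0.75]
```

View pics/s2.png

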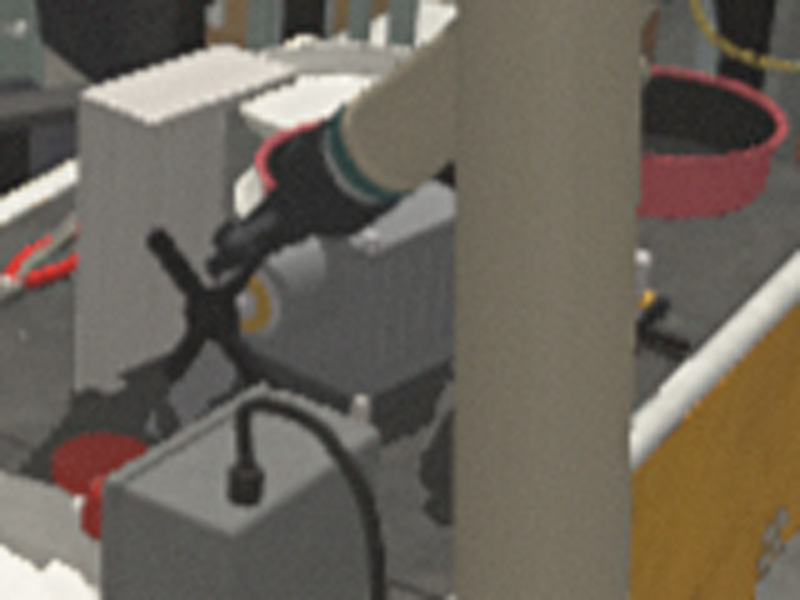

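The side view shows the hand on the spoke at (225,255) in the crop and the star visibly turned by about 47°. Continuing the stroke.

Call:
{"api": "servo_tool", "payload": {"increments": [{"delta_pos": [0.427,-0.035,0.272],"dr": [0,0,0],"hand": 0},{"delta_pos": [0.4,-0.035,0.308],"dr": [0,0,0],"hand": 0},{"delta_pos": [0.373,-0.035,0.342],"dr": [0,0,0],"hand": 0},{"delta_pos": [0.342,-0.035,0.373],"dr": [0,0,0],"hand": 0},{"delta_pos": [0.308,-0.035,0.4],"dr": [0,0,0],"hand": 0},{"delta_pos": [0.272,-0.035,0.427],"dr": [0,0,0],"hand": 0},{"delta_pos": [0.233,-0.035,0.45],"dr": [0,0,0],"hand": 0},{"delta_pos": [0.194,-0.035,0.467],"dr": [0,0,0],"hand": 0},{"delta_pos": [0,0,0],"dr": [0,0,0],"hand": 0},{"delta_pos": [0,0,0],"dr": [0,0,0],"hand": 0}]}}

```text
t: 7.02
tcp_pos: [623.6, -322.6, 149.9]
tcp_rot: [3.141, -0.787, -0.197]
force: [-6.4, -0.4, 10.5]
opening: 13.1
grip_force: 44.1
```

```bash
cat > st.py <<'E'
from h import *
o=ctrl.get_obs(); v=basis().T@(o['tcp_pos']-HUB); print(o['tcp_pos'].round(1),v.round(1),'phi',np.degrees(np.arctan2(v[0],v[2])).round(1),np.hypot(v[0],v[2]).round(1),o['force'].round(1),o['wrist_torque'].round(2),o['opening'],o['grip_force'])
E
python3 st.py; python3 -c "
from h import *
T=tool(45); print(np.degrees(ctrl.get_obs()['joints']).round(0)); plan(spoke(-68)+basis()[:,1]*6.3,T)"
```

```text
[ 623.6 -322.6  149.9] [25.   5.5 54.9] phi 24.5 60.3 [-6.4 -0.4 10.5] [-0.25  0.37 -0.34] 13.104035814749277 44.13872653225553
[-44.  19. 115.  77.  23. -10.]
at [ 623.6 -322.6  149.9] cm in tool: [-7.91 -0.1  -3.23] then rotvec deg [-0.1 -0.1  0.1] t 7.03
```

Call:
{"api": "servo_tool", "payload": {"increments": [{"delta_pos": [0,0,0],"dr": [0,0,0],"hand": 0.4},{"delta_pos": [0,0,0],"dr": [0,0,0],"hand": 0.4},{"delta_pos": [0,0,0],"dr": [0,0,0],"hand": 0.4},{"delta_pos": [0,0,-2.1],"dr": [0,0,0],"hand": 0.4},{"delta_pos": [0,0,-2.2],"dr": [0,0,0],"hand": 0.4},{"delta_pos": [0,0,-2.1],"dr": [0,0,0],"hand": 0.4},{"delta_pos": [0,0,-2.1],"dr": [0,0,0],"hand": 0.4},{"delta_pos": [-2.0,0,0],"dr": [0,0,0],"hand": 0.4},{"delta_pos": [-2.0,0,0],"dr": [0,0,0],"hand": 0.4},{"delta_pos": [-2.0,0,0],"dr": [0,0,0],"hand": 0.4},{"delta_pos": [-1.9,0,0],"dr": [0,0,0],"hand": 0.4},{"delta_pos": [0,0,0],"dr": [0,0,0],"hand": 0.4}]}}

```text
t: 8.52
tcp_pos: [507.9, -297.4, 150.1]
tcp_rot: [-3.134, -0.78, -0.203]
force: [0.1, -0.5, 0.7]
opening: 34.0
grip_force: 0.0
```

```bash
python3 st.py; python3 -c "
from h import *
T=tool(45); plan(spoke(-66)+basis()[:,1]*6.2,T)
d=cam('wrist'); im=d['image'].copy(); HUBn=basis()[:,1]*6.2
for p in (HUB,spoke(-66),spoke(-66,r=78),spoke(24),spoke(24,r=78)):
  u=proj(d,p+HUBn)[0]; print(u.round(0)); cv2.circle(im,tuple(int(v) for v in u),3,(0,255,0),1)
cv2.imwrite('pics/w3.png',im)"
```

```text
[ 507.9 -297.4  150.1] [-93.4   7.2  55.1] phi -59.4 108.4 [ 0.1 -0.5  0.7] [ 0.08  0.37 -0.07] 33.9766041116188 0.0
at [ 507.9 -297.4  150.1] cm in tool: [0.66 0.12 5.08] then rotvec deg [-0.3  0.3 -0.1] t 8.53
[319. 166.]
[319. 224.]
[319. 252.]
[319.  77.]
[319.  39.]
```

View pics/w3.png

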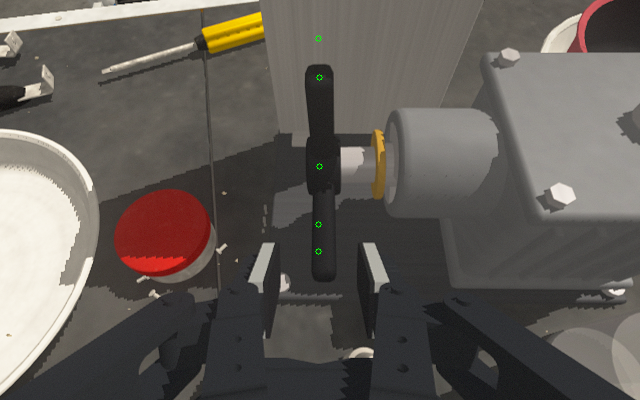

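```bash
python3 -c "
from h import *
d=cam('wrist'); n=basis()[:,1]*6
for p in range(-100,-30,5): print(p,[proj(d,spoke(p+k,r=78)+n)[0,1].round(0) for k in (0,90,180,270)])"
```

```text
-100 [np.float64(290.0), np.float64(98.0), np.float64(71.0), np.float64(205.0)]
-95 [np.float64(289.0), np.float64(85.0), np.float64(77.0), np.float64(212.0)]
-90 [np.float64(286.0), np.float64(74.0), np.float64(84.0), np.float64(220.0)]
-85 [np.float64(282.0), np.float64(65.0), np.float64(91.0), np.float64(227.0)]
-80 [np.float64(277.0), np.float64(57.0), np.float64(98.0), np.float64(234.0)]
-75 [np.float64(270.0), np.float64(50.0), np.float64(105.0), np.float64(240.0)]
-70 [np.float64(262.0), np.float64(45.0), np.float64(113.0), np.float64(247.0)]
-65 [np.float64(253.0), np.float64(42.0), np.float64(121.0), np.float64(253.0)]
-60 [np.float64(242.0), np.float64(39.0), np.float64(128.0), np.float64(259.0)]
-55 [np.float64(230.0), np.float64(38.0), np.float64(136.0), np.float64(265.0)]
-50 [np.float64(216.0), np.float64(39.0), np.float64(144.0), np.float64(270.0)]
-45 [np.float64(202.0), np.float64(40.0), np.float64(151.0), np.float64(275.0)]
-40 [np.float64(187.0), np.float64(42.0), np.float64(159.0), np.float64(279.0)]
-35 [np.float64(172.0), np.float64(46.0), np.float64(167.0), np.float64(283.0)]
```

The view shows the spoke tips at (320,66) and (322,280), which fits the spokes standing at +6° and −84°. So the plug slipped back to about 71° on release. I grip the spoke at −84°.

```bash
python3 -c "
from h import *
T=tool(45); plan(spoke(-84)+basis()[:,1]*5,T)
for a in range(-84,-10,5):
  print(a,(T.T@(spoke(a+5)-spoke(a)+basis()[:,1]*.35)/10).round(2))"
```

```text
at [ 509.3 -298.6  151.9] cm in tool: [-1.17  0.16  6.01] then rotvec deg [-0.2  0.2  0. ] t 8.62
-84 [ 0.41 -0.04 -0.3 ]
-79 [ 0.43 -0.04 -0.26]
-74 [ 0.45 -0.03 -0.23]
-69 [ 0.47 -0.03 -0.19]
-64 [ 0.49 -0.03 -0.14]
-59 [ 0.5  -0.04 -0.1 ]
-54 [ 0.5  -0.04 -0.06]
-49 [ 0.51 -0.03 -0.01]
-44 [ 0.51 -0.04  0.03]
-39 [ 0.5  -0.04  0.07]
-34 [ 0.49 -0.03  0.12]
-29 [ 0.48 -0.04  0.16]
-24 [ 0.46 -0.03  0.2 ]
-19 [ 0.44 -0.03  0.24]
-14 [ 0.42 -0.04  0.28]
```

Call:
{"api": "servo_tool", "payload": {"increments": [{"delta_pos": [-0.5,0.05,1.5],"dr": [0,0,0],"hand": 0.4},{"delta_pos": [-0.5,0.05,1.5],"dr": [0,0,0],"hand": 0.4},{"delta_pos": [-0.1,0.05,1.5],"dr": [0,0,0],"hand": 0.4},{"delta_pos": [0,0,1.5],"dr": [0,0,0],"hand": 0.4},{"delta_pos": [0,0,0],"dr": [0,0,0],"hand": 0},{"delta_pos": [0,0,0],"dr": [0,0,0],"hand": 0},{"delta_pos": [0,0,0],"dr": [0,0,0],"hand": 0},{"delta_pos": [0,0,0],"dr": [0,0,0],"hand": 0},{"delta_pos": [0.41,-0.035,-0.3],"dr": [0,0,0],"hand": 0},{"delta_pos": [0.43,-0.035,-0.26],"dr": [0,0,0],"hand": 0},{"delta_pos": [0.45,-0.035,-0.23],"dr": [0,0,0],"hand": 0},{"delta_pos": [0.47,-0.035,-0.19],"dr": [0,0,0],"hand": 0},{"delta_pos": [0.49,-0.035,-0.14],"dr": [0,0,0],"hand": 0},{"delta_pos": [0.5,-0.035,-0.1],"dr": [0,0,0],"hand": 0},{"delta_pos": [0,0,0],"dr": [0,0,0],"hand": 0}]}}

```text
t: 10.5
tcp_pos: [550.8, -306.9, 126.6]
tcp_rot: [-3.14, -0.775, -0.201]
force: [-1.9, -4.3, -8.5]
opening: 12.8
grip_force: 43.9
```

```bash
python3 st.py
```

```text
[ 550.8 -306.9  126.6] [-49.5   6.4  31.6] phi -57.5 58.7 [-1.9 -4.3 -8.5] [-0.05  1.98 -0.82] 12.761982460600708 43.92242179485038
```

Call:
{"api": "servo_tool", "payload": {"increments": [{"delta_pos": [0.5,-0.04,-0.06],"dr": [0,0,0],"hand": 0},{"delta_pos": [0.51,-0.04,-0.01],"dr": [0,0,0],"hand": 0},{"delta_pos": [0.51,-0.04,0.03],"dr": [0,0,0],"hand": 0},{"delta_pos": [0.5,-0.04,0.07],"dr": [0,0,0],"hand": 0},{"delta_pos": [0.49,-0.03,0.12],"dr": [0,0,0],"hand": 0},{"delta_pos": [0.48,-0.04,0.16],"dr": [0,0,0],"hand": 0},{"delta_pos": [0.46,-0.03,0.2],"dr": [0,0,0],"hand": 0},{"delta_pos": [0,0,0],"dr": [0,0,0],"hand": 0},{"delta_pos": [0,0,0],"dr": [0,0,0],"hand": 0}]}}

```text
t: 11.62
tcp_pos: [581.6, -308.8, 150.5]
tcp_rot: [-3.137, -0.783, -0.198]
force: [-0.3, -0.3, 0.5]
opening: -0.4
grip_force: 0.0
```

```bash
python3 st.py;  python3 -c "
from h import *
d=cam('side'); b=cv2.resize(d['image'][125:245,290:450],None,fx=5,fy=5,interpolation=cv2.INTER_CUBIC); cv2.imwrite('pics/s3.png',b)
n=basis()[:,1]*9
for p in range(-30,0,4): print(p,[((proj(d,spoke(p+k,r=78)+n)[0]-[290,125])*5).round(0).tolist() for k in (90,180,270)])"
```

```text
[ 581.6 -308.8  150.5] [-18.9  10.6  55.5] phi -18.8 58.7 [-0.3 -0.3  0.5] [ 0.05  0.31 -0.01] -0.38973393526288214 0.0
-30 [[142.0, 239.0], [166.0, 380.0], [272.0, 398.0]]
-26 [[140.0, 244.0], [171.0, 385.0], [275.0, 394.0]]
-22 [[137.0, 249.0], [175.0, 390.0], [278.0, 389.0]]
-18 [[136.0, 254.0], [180.0, 395.0], [280.0, 384.0]]
-14 [[134.0, 260.0], [185.0, 399.0], [282.0, 378.0]]
-10 [[133.0, 266.0], [190.0, 403.0], [284.0, 372.0]]
-6 [[132.0, 272.0], [195.0, 406.0], [285.0, 365.0]]
-2 [[132.0, 278.0], [200.0, 410.0], [286.0, 359.0]]
```

View pics/s3.png

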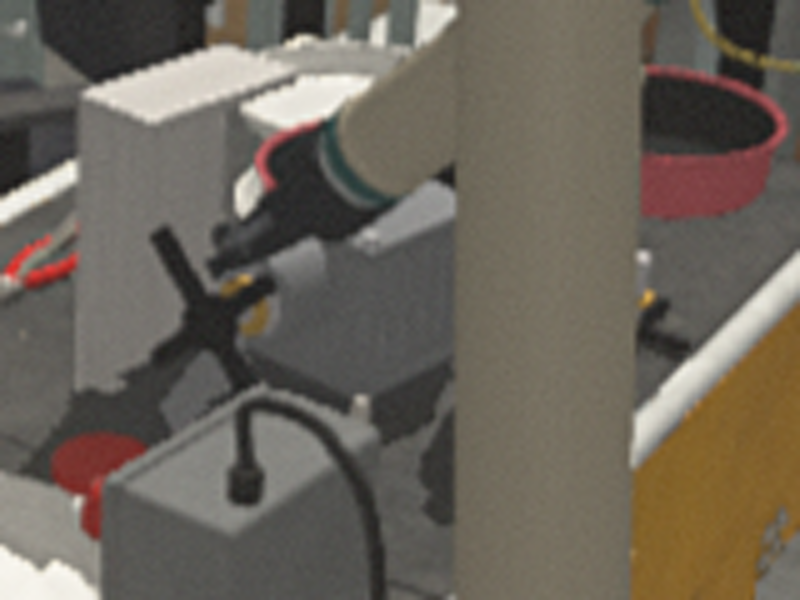

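The fingers slipped off: opening is −0.4. The star's tips are at (160,232), (270,283), (155,358) and (245,385) in the crop, so it stands somewhere near 115–120° turned. I back off and fit the angle numerically in the images.

Call:
{"api": "servo_tool", "payload": {"increments": [{"delta_pos": [0,0,-2.5],"dr": [0,0,0],"hand": 0},{"delta_pos": [0,0,-2.5],"dr": [0,0,0],"hand": 0.4},{"delta_pos": [0,0,-2.5],"dr": [0,0,0],"hand": 0.4},{"delta_pos": [-1.0,0,0],"dr": [0,0,0],"hand": 0.4},{"delta_pos": [0,0,0],"dr": [0,0,0],"hand": 0.4}]}}

```text
t: 12.3
tcp_pos: [522.6, -297.4, 196.4]
tcp_rot: [-3.137, -0.782, -0.199]
force: [0.4, -0.0, 0.8]
opening: 33.9
grip_force: 0.0
```

```bash
cat > fit.py <<'E'
from h import *
def score(d,g,psi,n,rs=np.arange(24,104,4)):
    s=0
    for k in range(4):
        P=np.array([spoke(psi+90*k,r=r)+basis()[:,1]*n for r in rs]); uv=proj(d,P).astype(np.float32)
        v=cv2.remap(g,uv[:,:1],uv[:,1:],cv2.INTER_LINEAR)[:,0].astype(float)
        s+=np.clip(v[rs<=76],0,90).mean()-0.5*np.clip(v[rs>=82],0,90).mean()
    return s
def fit(name,img=None):
    d=cam(name); im=d['image'] if img is None else cv2.imread(img); g=im.max(2)
    best=sorted((score(d,g,p,n),p,n) for p in range(-100,-9,2) for n in (range(0,16,3) if img is None else (0,)))[:4]
    print(name,img,[(round(a,1),b,c) for a,b,c in best])
fit('side','pics/side0.png'); fit('side'); fit('wrist')
E
python3 fit.py; python3 st.py
```

```text
side pics/side0.png [(np.float64(2.4), -64, 0), (np.float64(8.2), -66, 0), (np.float64(9.7), -62, 0), (np.float64(24.1), -68, 0)]
side None [(np.float64(1.4), -48, 6), (np.float64(2.4), -48, 9), (np.float64(3.4), -46, 6), (np.float64(3.6), -46, 9)]
wrist None [(np.float64(18.4), -28, 3), (np.float64(18.5), -28, 6), (np.float64(18.6), -28, 9), (np.float64(19.6), -26, 3)]
[ 523.2 -297.9  196.3] [-78.3   9.7 101.3] phi -37.7 128.1 [ 0.7  0.2 -0.3] [0.09 0.37 0.01] 34.414114359178654 0.0
```

```bash
python3 -c "
from h import *
T=tool(45); plan(spoke(-47,r=55)+basis()[:,1]*7.5,T)
for k in range(8):
  a=-47+3.75*k; print((tool(45-3*k).T@(spoke(a+3.75,r=56)-spoke(a,r=56)+basis()[:,1]*.26)/10).round(3))"
```

```text
at [ 523.2 -297.9  196.3] cm in tool: [-1.8   0.25  7.21] then rotvec deg [-0.3  0.2  0.1] t 12.45
[ 0.366 -0.026 -0.001]
[ 0.366 -0.026  0.004]
[ 0.366 -0.026  0.009]
[ 0.366 -0.026  0.014]
[ 0.366 -0.026  0.018]
[ 0.366 -0.026  0.023]
[ 0.365 -0.026  0.028]
[ 0.365 -0.026  0.033]
```

Call:
{"api": "servo_tool", "payload": {"grip_force": 80, "increments": [{"delta_pos": [-0.9,0.1,0],"dr": [0,0,0],"hand": 0.4},{"delta_pos": [-0.9,0.1,0],"dr": [0,0,0],"hand": 0.4},{"delta_pos": [0,0,1.8],"dr": [0,0,0],"hand": 0.4},{"delta_pos": [0,0,1.8],"dr": [0,0,0],"hand": 0.4},{"delta_pos": [0,0,1.8],"dr": [0,0,0],"hand": 0.4},{"delta_pos": [0,0,1.8],"dr": [0,0,0],"hand": 0.4},{"delta_pos": [0,0,0],"dr": [0,0,0],"hand": 0.4},{"delta_pos": [0,0,0],"dr": [0,0,0],"hand": 0},{"delta_pos": [0,0,0],"dr": [0,0,0],"hand": 0},{"delta_pos": [0,0,0],"dr": [0,0,0],"hand": 0},{"delta_pos": [0,0,0],"dr": [0,0,0],"hand": 0}]}}

```text
t: 13.82
tcp_pos: [559.4, -307.5, 133.4]
tcp_rot: [-3.14, -0.783, -0.198]
force: [-5.2, 1.5, 6.1]
opening: 12.9
grip_force: 78.4
```

```bash
python3 st.py; python3 fit.py; python3 -c "
from h import *
d=cam('wrist'); cv2.imwrite('pics/w4.png',d['image'])"
```

```text
[ 559.4 -307.5  133.4] [-40.9   7.6  38.4] phi -46.8 56.1 [-5.2  1.5  6.1] [-0.3   0.27 -0.29] 12.898506666634196 78.40130567550659
side pics/side0.png [(np.float64(2.4), -64, 0), (np.float64(8.2), -66, 0), (np.float64(9.7), -62, 0), (np.float64(24.1), -68, 0)]
side None [(np.float64(23.1), -46, 9), (np.float64(24.4), -46, 12), (np.float64(25.6), -48, 9), (np.float64(26.7), -48, 6)]
wrist None [(np.float64(39.1), -52, 12), (np.float64(39.3), -48, 12), (np.float64(40.3), -50, 12), (np.float64(42.5), -46, 12)]
```

View pics/w4.png

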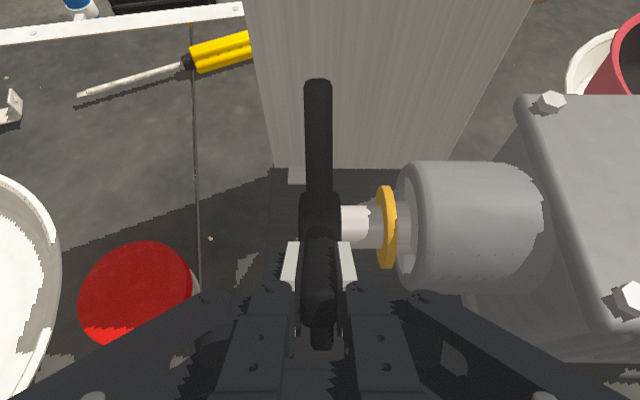

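The spoke is held squarely between the pads at (318,275), with the hub at (320,218). Last stroke, with the hand turning along.

Call:
{"api": "servo_tool", "payload": {"increments": [{"delta_pos": [0.366,-0.026,0],"dr": [0,-3,0],"hand": 0},{"delta_pos": [0.366,-0.026,0.004],"dr": [0,-3,0],"hand": 0},{"delta_pos": [0.366,-0.026,0.009],"dr": [0,-3,0],"hand": 0},{"delta_pos": [0.366,-0.026,0.014],"dr": [0,-3,0],"hand": 0},{"delta_pos": [0.366,-0.026,0.018],"dr": [0,-3,0],"hand": 0},{"delta_pos": [0.366,-0.026,0.023],"dr": [0,-3,0],"hand": 0},{"delta_pos": [0.365,-0.026,0.028],"dr": [0,-3,0],"hand": 0},{"delta_pos": [0,0,0],"dr": [0,0,0],"hand": 0},{"delta_pos": [0,0,0],"dr": [0,0,0],"hand": 0}]}}

```text
t: 15.15
tcp_pos: [577.7, -309.4, 146.4]
tcp_rot: [-3.14, -0.411, -0.197]
force: [-13.3, -0.7, 9.4]
opening: 12.8
grip_force: 79.8
```

```bash
python3 st.py; python3 fit.py
```

```text
[ 577.7 -309.4  146.4] [-22.6   9.3  51.4] phi -23.7 56.1 [-13.3  -0.7   9.4] [-0.59  1.9  -1.02] 12.840622519308152 79.8422920703888
side pics/side0.png [(np.float64(2.4), -64, 0), (np.float64(8.2), -66, 0), (np.float64(9.7), -62, 0), (np.float64(24.1), -68, 0)]
side None [(np.float64(32.7), -20, 9), (np.float64(34.1), -20, 12), (np.float64(37.7), -22, 9), (np.float64(37.9), -18, 9)]
wrist None [(np.float64(8.0), -26, 12), (np.float64(8.7), -24, 12), (np.float64(15.2), -28, 12), (np.float64(18.2), -22, 12)]
```

Call:
{"api": "servo_tool", "payload": {"grip_force": 115, "increments": [{"delta_pos": [0.25,-0.02,0.02],"dr": [0,-1.5,0],"hand": 0},{"delta_pos": [0,0,0],"dr": [0,0,0],"hand": 0},{"delta_pos": [0,-0.4,0],"dr": [0,0,0],"hand": 0},{"delta_pos": [0,-0.4,0],"dr": [0,0,0],"hand": 0},{"delta_pos": [0,-0.4,0],"dr": [0,0,0],"hand": 0},{"delta_pos": [0,0,0],"dr": [0,0,0],"hand": 0}]}}

```text
t: 16.05
tcp_pos: [581.6, -299.0, 146.8]
tcp_rot: [3.141, -0.384, -0.196]
force: [-13.3, -2.3, 8.8]
opening: 12.3
grip_force: 112.3
```

```bash
python3 st.py; python3 fit.py
```

```text
[ 581.6 -299.   146.8] [-20.8  20.3  51.8] phi -21.9 55.8 [-13.3  -2.3   8.8] [-1.36  2.37 -1.41] 12.334594811932678 112.31974840164185
side pics/side0.png [(np.float64(2.4), -64, 0), (np.float64(8.2), -66, 0), (np.float64(9.7), -62, 0), (np.float64(24.1), -68, 0)]
side None [(np.float64(62.1), -18, 15), (np.float64(67.8), -16, 15), (np.float64(70.1), -20, 15), (np.float64(71.6), -20, 12)]
wrist None [(np.float64(15.2), -26, 12), (np.float64(15.8), -26, 15), (np.float64(17.6), -24, 15), (np.float64(20.6), -28, 15)]
```

Call:
{"api": "servo_tool", "payload": {"increments": [{"delta_pos": [-0.1,-0.5,0],"dr": [0,0,0],"hand": 0},{"delta_pos": [-0.1,-0.6,0],"dr": [0,0,0],"hand": 0},{"delta_pos": [0,-0.6,0],"dr": [0,0,0],"hand": 0},{"delta_pos": [0,-0.6,0],"dr": [0,0,0],"hand": 0},{"delta_pos": [0,-0.6,0],"dr": [0,0,0],"hand": 0},{"delta_pos": [0,-0.6,0],"dr": [0,0,0],"hand": 0},{"delta_pos": [0,-0.6,0],"dr": [0,0,0],"hand": 0},{"delta_pos": [0,-0.6,0],"dr": [0,0,0],"hand": 0},{"delta_pos": [0,0,0],"dr": [0,0,0],"hand": 0}]}}

```text
t: 17.32
tcp_pos: [592.7, -250.6, 146.3]
tcp_rot: [-3.139, -0.389, -0.197]
force: [-0.1, 0.7, -2.7]
opening: 13.0
grip_force: 111.9
```

```bash
python3 st.py
```

```text
[ 592.7 -250.6  146.3] [-19.5  69.9  51.3] phi -20.8 54.9 [-0.1  0.7 -2.7] [ 0.17  0.4  -0.09] 12.971040827872544 111.91892623901367
```

The plug is out and held: hub about 109 mm from the mouth, 2.7 N of weight on the wrist. Next I plan the carry.

```bash
python3 -c "
from h import *
B=basis(); o=ctrl.get_obs(); p=o['tcp_pos']; R0=R.from_euler('xyz',o['tcp_rot']).as_matrix()
hub=p-B@[-20,0,52]; ht=R0.T@(hub-p); print('hub in tool',ht.round(1),hub.round(0))
np.save('ht.npy',ht)
Rt=R.from_rotvec(np.radians(25)*B[:,0]).as_matrix()@tool(35)
print('lift60 cm',(R0.T@[0,0,6]).round(2))
w=np.array([618.,16,190])-R0@ht; print('to above',(R0.T@(w-p-[0,0,60])/10).round(2),w.round(0))
print('rot',np.degrees(R.from_matrix(R0.T@Rt).as_rotvec()).round(1))
f=np.array([618.,16,68])-Rt@ht; print('after rot, to final',(Rt.T@(f-w)/10).round(2),f.round(0))
"
```

```text
hub in tool [-1.2  0.2 55.7] [ 612. -255.   94.]
lift60 cm [ 2.27 -0.02 -5.55]
to above [ -3.02 -26.67  -5.01] [598.  20. 242.]
rot [21.7 12.6 12.2]
after rot, to final [-7.29  7.33  8.49] [584.   3. 110.]
```

Call:
{"api": "servo_tool", "payload": {"increments": [{"delta_pos": [0.57,0,-1.4],"dr": [0,0,0],"hand": 0},{"delta_pos": [0.57,0,-1.4],"dr": [0,0,0],"hand": 0},{"delta_pos": [0.57,0,-1.4],"dr": [0,0,0],"hand": 0},{"delta_pos": [0.57,0,-1.4],"dr": [0,0,0],"hand": 0},{"delta_pos": [-0.2,-1.4,-0.4],"dr": [0,0,0],"hand": 0},{"delta_pos": [-0.25,-2.2,-0.4],"dr": [0,0,0],"hand": 0},{"delta_pos": [-0.25,-2.2,-0.4],"dr": [0,0,0],"hand": 0},{"delta_pos": [-0.25,-2.2,-0.4],"dr": [0,0,0],"hand": 0},{"delta_pos": [-0.25,-2.2,-0.4],"dr": [0,0,0],"hand": 0},{"delta_pos": [-0.25,-2.2,-0.4],"dr": [0,0,0],"hand": 0},{"delta_pos": [-0.25,-2.2,-0.4],"dr": [0,0,0],"hand": 0},{"delta_pos": [-0.25,-2.2,-0.4],"dr": [0,0,0],"hand": 0},{"delta_pos": [-0.25,-2.2,-0.4],"dr": [0,0,0],"hand": 0},{"delta_pos": [-0.25,-2.2,-0.4],"dr": [0,0,0],"hand": 0},{"delta_pos": [-0.25,-2.2,-0.4],"dr": [0,0,0],"hand": 0},{"delta_pos": [-0.25,-2.2,-0.4],"dr": [0,0,0],"hand": 0},{"delta_pos": [-0.1,-1.0,-0.2],"dr": [0,0,0],"hand": 0},{"delta_pos": [0,0,0],"dr": [0,0,0],"hand": 0}]}}

```text
t: 19.58
tcp_pos: [597.7, 19.3, 242.3]
tcp_rot: [-3.139, -0.389, -0.196]
force: [-0.4, -0.5, -2.1]
opening: 12.2
grip_force: 112.1
```

Call:
{"api": "servo_tool", "payload": {"increments": [{"delta_pos": [0,0,0],"dr": [3.6,2.1,2.0],"hand": 0},{"delta_pos": [0,0,0],"dr": [3.6,2.1,2.0],"hand": 0},{"delta_pos": [0,0,0],"dr": [3.6,2.1,2.0],"hand": 0},{"delta_pos": [0,0,0],"dr": [3.6,2.1,2.0],"hand": 0},{"delta_pos": [0,0,0],"dr": [3.6,2.1,2.0],"hand": 0},{"delta_pos": [0,0,0],"dr": [3.6,2.1,2.0],"hand": 0},{"delta_pos": [0,0,0],"dr": [0,0,0],"hand": 0}]}}

```text
t: 20.45
tcp_pos: [596.9, 16.8, 240.9]
tcp_rot: [-2.63, -0.546, -0.488]
force: [-0.3, 0.2, -2.7]
opening: 12.4
grip_force: 112.7
```

```bash
python3 -c "
from h import *
o=ctrl.get_obs(); p=o['tcp_pos']; R0=R.from_euler('xyz',o['tcp_rot']).as_matrix(); ht=np.load('ht.npy'); B=basis()
Rp=R0@tool(22).T  # plug rotation since grasp
hub=p+R0@ht; print('tcp',p.round(1),'hub',hub.round(1),o['force'].round(1),o['opening'],o['t'])
for n in ('side','top'):
  d=cam(n); cv2.imwrite(f'pics/{n}5.png',d['image']); g=d['image'].max(2)
  for psi in (-45,-35,-21,-10,0,10):
    s=[]
    for k in range(4):
      a=np.radians(psi+14-14+90*k)
      P=np.array([hub+Rp@B@[r*np.sin(a),0,r*np.cos(a)] for r in range(26,77,5)]); uv=proj(d,P).astype(np.float32)
      s.append(cv2.remap(g,uv[:,:1],uv[:,1:],1).mean().round(0))
    print(n,psi,s)
print('down to final',(R0.T@(np.array([618,16,68.])-hub)/10).round(2),'down 10cm',(R0.T@[0,0,-10]).round(2))
g=cv2.imread('pics/top0.png'); m=((g.min(2)>150)).astype(np.uint8); m[:, :235]=0; m[:,318:]=0; m[:150]=0; m[226:]=0
c=max(cv2.findContours(m,0,1)[0],key=cv2.contourArea); print(cv2.minEnclosingCircle(c))
"
```

```text
tcp [596.9  16.8 240.9] hub [631.   29.4 198.7] [-0.3  0.2 -2.7] 12.364657546286018 20.45
side -45 [np.float64(134.0), np.float64(131.0), np.float64(89.0), np.float64(113.0)]
side -35 [np.float64(65.0), np.float64(89.0), np.float64(68.0), np.float64(85.0)]
side -21 [np.float64(79.0), np.float64(41.0), np.float64(48.0), np.float64(48.0)]
side -10 [np.float64(48.0), np.float64(99.0), np.float64(67.0), np.float64(81.0)]
side 0 [np.float64(56.0), np.float64(143.0), np.float64(90.0), np.float64(103.0)]
side 10 [np.float64(118.0), np.float64(151.0), np.float64(97.0), np.float64(101.0)]
top -45 [np.float64(74.0), np.float64(113.0), np.float64(100.0), np.float64(75.0)]
top -35 [np.float64(79.0), np.float64(84.0), np.float64(80.0), np.float64(74.0)]
top -21 [np.float64(88.0), np.float64(67.0), np.float64(70.0), np.float64(72.0)]
top -10 [np.float64(71.0), np.float64(68.0), np.float64(88.0), np.float64(73.0)]
top 0 [np.float64(103.0), np.float64(66.0), np.float64(95.0), np.float64(71.0)]
top 10 [np.float64(133.0), np.float64(70.0), np.float64(131.0), np.float64(72.0)]
down to final [-7.23  6.9   8.62] down 10cm [-5.19  4.19  7.45]
((269.5384521484375, 180.53846740722656), 46.10327911376953)
```

Call:
{"api": "servo_tool", "payload": {"increments": [{"delta_pos": [-0.9,0.86,1.08],"dr": [0,0,0],"hand": 0},{"delta_pos": [-0.9,0.86,1.08],"dr": [0,0,0],"hand": 0},{"delta_pos": [-0.9,0.86,1.08],"dr": [0,0,0],"hand": 0},{"delta_pos": [-0.9,0.86,1.08],"dr": [0,0,0],"hand": 0},{"delta_pos": [-0.9,0.86,1.08],"dr": [0,0,0],"hand": 0},{"delta_pos": [-0.9,0.86,1.08],"dr": [0,0,0],"hand": 0},{"delta_pos": [-0.6,0.6,0.7],"dr": [0,0,0],"hand": 0},{"delta_pos": [-0.4,0.4,0.5],"dr": [0,0,0],"hand": 0},{"delta_pos": [-0.2,0.2,0.3],"dr": [0,0,0],"hand": 0},{"delta_pos": [-0.15,0.15,0.2],"dr": [0,0,0],"hand": 0},{"delta_pos": [0,0,0],"dr": [0,0,0],"hand": 0}]}}

```text
t: 21.92
tcp_pos: [587.4, 5.6, 119.2]
tcp_rot: [-2.628, -0.549, -0.485]
force: [-0.4, 0.2, -3.5]
opening: 12.3
grip_force: 112.9
```

```bash
cat > hb.py <<'E'
from h import *
o=ctrl.get_obs(); p=o['tcp_pos']; R0=R.from_euler('xyz',o['tcp_rot']).as_matrix(); ht=np.load('ht.npy')
print('hub',(p+R0@ht).round(1),o['force'].round(1),o['opening'],o['t'],'down 1cm',(R0.T@[0,0,-1]).round(2))
E
python3 hb.py
```

```text
hub [621.6  18.2  77.1] [-0.4  0.2 -3.5] 12.343738544270549 21.925 down 1cm [-0.52  0.42  0.74]
```

Still free, with the hub at 77 mm. Lowering in small steps until it touches.

Call:
{"api": "servo_tool", "payload": {"increments": [{"delta_pos": [-0.15,0.12,0.22],"dr": [0,0,0],"hand": 0},{"delta_pos": [-0.15,0.12,0.22],"dr": [0,0,0],"hand": 0},{"delta_pos": [-0.1,0.08,0.15],"dr": [0,0,0],"hand": 0},{"delta_pos": [0,0,0],"dr": [0,0,0],"hand": 0}]}}

```text
t: 22.42
tcp_pos: [587.2, 5.6, 111.0]
tcp_rot: [-2.628, -0.548, -0.486]
force: [-0.3, 0.2, -3.1]
opening: 12.6
grip_force: 112.9
```

```bash
python3 hb.py
```

```text
hub [621.4  18.3  68.9] [-0.3  0.2 -3.1] 12.623465714622906 22.425 down 1cm [-0.52  0.42  0.74]
```

Call:
{"api": "servo_tool", "payload": {"increments": [{"delta_pos": [-0.1,0.08,0.15],"dr": [0,0,0],"hand": 0},{"delta_pos": [-0.1,0.08,0.15],"dr": [0,0,0],"hand": 0},{"delta_pos": [0,0,0],"dr": [0,0,0],"hand": 0}]}}

```text
t: 22.8
tcp_pos: [587.6, 5.6, 107.7]
tcp_rot: [-2.627, -0.549, -0.486]
force: [-1.2, -0.8, 0.9]
opening: 13.1
grip_force: 113.5
```

```bash
python3 hb.py
```

```text
hub [621.9  18.3  65.6] [-1.2 -0.8  0.9] 13.06045468572527 22.8 down 1cm [-0.52  0.42  0.74]
```

Touched down: the wrist force went from −3 to +0.9 N. I open gently, then withdraw along the fingers.

Call:
{"api": "servo_tool", "payload": {"grip_force": 40, "increments": [{"delta_pos": [0,0,0],"dr": [0,0,0],"hand": 0.2},{"delta_pos": [0,0,0],"dr": [0,0,0],"hand": 0.25},{"delta_pos": [0,0,0],"dr": [0,0,0],"hand": 0.35},{"delta_pos": [0,0,0],"dr": [0,0,0],"hand": 0.45},{"delta_pos": [0,0,0],"dr": [0,0,0],"hand": 0.55},{"delta_pos": [0,0,0],"dr": [0,0,0],"hand": 0.6},{"delta_pos": [0,0,0],"dr": [0,0,0],"hand": 0.6},{"delta_pos": [0,0,0],"dr": [0,0,0],"hand": 0.6}]}}

```text
t: 23.8
tcp_pos: [587.4, 5.7, 107.4]
tcp_rot: [-2.628, -0.549, -0.486]
force: [0.2, 0.8, -0.8]
opening: 51.5
grip_force: 0.0
```

Call:
{"api": "servo_tool", "payload": {"increments": [{"delta_pos": [0,0,-0.5],"dr": [0,0,0],"hand": 0.6},{"delta_pos": [0,0,-1],"dr": [0,0,0],"hand": 0.6},{"delta_pos": [0,0,-1.5],"dr": [0,0,0],"hand": 0.6},{"delta_pos": [0,0,-2],"dr": [0,0,0],"hand": 0.6},{"delta_pos": [0,0,-2.5],"dr": [0,0,0],"hand": 0.6},{"delta_pos": [0,0,-2.5],"dr": [0,0,0],"hand": 0.6},{"delta_pos": [0,0,-2.5],"dr": [0,0,0],"hand": 0.6},{"delta_pos": [0,0,-2.5],"dr": [0,0,0],"hand": 0.6},{"delta_pos": [0,0,0],"dr": [0,0,0],"hand": 0.6},{"delta_pos": [0,0,0],"dr": [0,0,0],"hand": 0.6}]}}

```text
t: 25.05
tcp_pos: [492.6, -27.7, 218.5]
tcp_rot: [-2.628, -0.549, -0.486]
force: [-0.4, 0.5, 0.2]
opening: 51.1
grip_force: 0.0
```

```bash
python3 -c "
from h import *
d=cam('wrist'); g=d['image'].max(2); t=cam('top')
a=t['image'][130:250,225:335].max(2)
for r in cv2.resize(a,(37,24),interpolation=cv2.INTER_AREA): print(''.join('#' if v<60 else '+' if v<120 else '.' for v in r))
print()
for r in cv2.resize(g,(80,34),interpolation=cv2.INTER_AREA): print(''.join('#' if v<50 else '+' if v<120 else '.' for v in r))
print(proj(d,[[613,-13,2],[621,18,65]]))
e=cam('wrist'); print('diff',cv2.absdiff(e['image'],d['image']).max(), ctrl.get_obs()['tcp_pos'],ctrl.get_obs()['force'])
"
```

```text
++++++++++++++++++++...+++++.....++++
++++++++++++++++++++...++++++++++++++
+++++++++++++++++++++++++++++++++++++
....+++++++++++++++++++++++++++++++++
....+++++++++++......++++++++++++++++
.....++++++..............++++++++++++
.....+++...................++++++++++
.....++.....................+++++++++
.............................++++++++
.............+.+.............++++++++
....+.......+++..............++++++++
+++++......+++................+......
+++++.....++++...............++......
+++++....+..+................++.....+
++++++.......................++++++++
+++++++......................++++++++
++++++++....++.............+++++++.++
+++++++++..+++++...+......+++++++++++
+++++++++++++++++++++++++++++++++++++
++++++++++++.++++++++++++++++++++++++
++++++++.....++++++++++++++++++++++++
++++++++.....+++++...++++++++++++++++
++++++++......++........+..++++++++++
++++++++......+.........+..++++++++++

...........++++++++++++++++++++++....+++++++++++++++++++++++++++++++++++++++++##
...........++++++++++++++++++++...++#+.++++++++++++++++++++++++++++++++++++++###
...........++++++++++++++
[... 2013 characters left out ...]
##################++++++++++++.....+##################+++++++++++++
++++++#.+######################++++++++++++++++++####################+++++++++++
++++.+.+#######################++++++++....++++++######################+++++++++
+++++++########################+++++++....+++############################+++++++
++++##################++########################################++#########+++++
++####################.+#####################################################+++
+#####################.+#######################################################+
[[369.05175558 194.6218712 ]
 [317.52175354 177.30220177]]
diff 138 [492.67628321 -27.32396128 217.94436889] [-0.54158306 -0.20691884 -0.58802765]
```

The coarse map is ambiguous, so I compare the top view with the first picture and draw finer maps.

```bash
python3 -c "
from h import *
t=cam('top'); a0=cv2.imread('pics/top0.png').max(2); a=t['image'].max(2)
print(proj(t,[[613,-13,2],[621,18,65],[605,-60,20]]).round(0))
for v in range(148,232,2): print(v,''.join('#' if x<60 else '+' if x<110 else '-' if x<150 else '.' for x in a[v,234:324:1]))
w=cam('wrist')['image'].max(2); w2=cam('wrist')['image'].max(2); dd=cv2.absdiff(w,w2); print((dd>30).sum())
print()
for v in range(70,300,6): print(v,''.join('#' if x<60 else '+' if x<110 else '-' if x<150 else '.' for x in w[v,200:520:4]))
"
```

```text
[[278. 190.]
 [267. 184.]
 [290. 192.]]
148 ..-----+++++--++++++++++++++++++++++++++++++++++++++++++++++++++++------------------------
150 ..-----++++++++++++++++++++++++++++++++++++++++++++++++++++++++++--+----------------------
152 ...++++++++++-+++++++++++++++++++++++++++++++++-+++++-++++++++++++++----------------------
154 ...++++++++++++++++++++++++++++---..................----+++++++++++++---------------------
156 ...---++++-+++-++++++-+++++-..........----------..........------++-------+----------------
158 ....-+++++++++++++-+++--.........................------.......------------+---------------
160 ....+++++++-..++--++-.............................---------......------------------------+
162 ....-+++++++++++--....................................---------.....--------------------++
164 ....-++++++++-+--.........................................-------.....-------------------+
166 .....--------+-..............................................------.....--------++-------+
168 .....-++---++.................................................-------....------+++++++++-+
170 .....---+++
[... 5544 characters left out ...]
......++++...+++++++
256 +++++++++----##........---...................##+-----...........-++++...++++++++
262 ++++++##+---####......+--....................##+----##+........-++++...+++++++++
268 +++++##+---#####+.....+--....................####---+++-......-++++...++++++++++
274 ++++###---+######-....+-+....................####+---###.....--+--...+++++++++++
280 +++###----########+..++++...................-#####----###..----+...-++++++++++++
286 ++###+---#######+##+.........................######---+###+---....#+++++++++++++
292 ########-######+++###........................######+#########+..++++++++++++++++
298 ###############++++####......................##################++++++#######++++
```

The top view clearly shows the four-armed star in the tray, hub near (266,186) and tray centre near (278,190), so about 45 mm off centre. I back away a little more, check it is still, and hand in.

Call:
{"api": "servo_tool", "payload": {"increments": [{"delta_pos": [0,0,-1.5],"dr": [0,0,0],"hand": 0.6},{"delta_pos": [0,0,-1.5],"dr": [0,0,0],"hand": 0.6},{"delta_pos": [0,0,0],"dr": [0,0,0],"hand": 0.6},{"delta_pos": [0,0,0],"dr": [0,0,0],"hand": 0.6},{"delta_pos": [0,0,0],"dr": [0,0,0],"hand": 0.6},{"delta_pos": [0,0,0],"dr": [0,0,0],"hand": 0.6},{"delta_pos": [0,0,0],"dr": [0,0,0],"hand": 0.6}]}}

```text
t: 26.22
tcp_pos: [473.8, -34.3, 240.9]
tcp_rot: [-2.628, -0.548, -0.485]
force: [0.3, -0.2, -0.3]
opening: 51.2
grip_force: 0.0
```

```bash
python3 -c "
from h import *
a=cam('top')['image'][150:210,240:320]
for i in range(4): b=cam('top')['image'][150:210,240:320]
print((cv2.absdiff(cv2.blur(a,(3,3)),cv2.blur(b,(3,3))).max(2)>25).sum(), ctrl.get_obs()['force'].round(1), ctrl.get_obs()['t'])
m=b.max(2)<110; ys,xs=np.nonzero(m); print(np.median(xs)+240,np.median(ys)+150)
print(ctrl.close_job())"
```

```text
0 [-0.3  0.2 -0.3] 26.475
265.0 173.0
the job is handed in; nothing more can be done
None
```

The drain plug is unscrewed, drawn out and set down at rest in the aluminium tray, about 45 mm from its centre. The job was handed in at about 26.5 s with the robot clear; no verdict came back. I did not re-check the bottle, rivet set and tin before handing in, though nothing suggested they were touched.

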